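# Slide a boxed item to the till scanner and tip it barcode-down on the glass

## Task

Scan the small red carton at the till without picking it up. Gently push it along the counter, still standing, up to the edge of the scanner glass, then push it high on its back so that it tips over and comes down flat on its barcode face, with the barcode label over the middle of the glass. Leave the other things on the counter where they are.

Things in the scene. Friction and masses are not known exactly. Their poses are not given: they have to be found in the camera images.
- carton: red rigid carton with a pale band near its top, 36 mm thick (x), 70 wide (y), 80 tall (z), 0.08-0.17 kg, upright at the start. Origin: centre of its underside. The +x face bears the barcode and at first faces the glass, up to 0.2 rad off; the -x face (cream panel, yellow disc) is its back. It must tip over its bottom +x edge. Pushed within 15 mm of its foot it slides, in its upper half it tips
- barcode (a point): centre of the barcode label (36 mm wide, 26 mm tall) on the carton's +x face, 46 mm above its underside; so after tipping the label's middle lies 46 mm ahead of where the bottom edge stood
- foot (a point): middle of the carton's bottom edge on the barcode side, the edge it tips over: 18 mm ahead (+x of the carton) of its origin, at underside height
- scanner: barcode scanner let into the counter, level with it (no step): steel bezel 210 (x) by 160 mm (y), in its middle a dark glass 110 by 110 mm with red crossing lines. Origin: glass centre, at counter height. Its +x points from the carton's side across the glass: at the start the carton's origin is at x -210 to -150 mm, y within 30 mm of the middle
- teabox: bystander: green box with a pale band, standing, 58 by 58 by 112 mm, origin at the centre of its underside
- wipes: bystander: white and blue round tub of wipes, 73 mm across, 176 mm tall, origin at the centre of its underside
- cointray: bystander: low blue coin tray, 160 (its x) by 105 (its y) by 20 mm, origin at the centre of its underside
Mind the look-alikes: they are no part of the job. What is meant by the carton is not blue, purple or turquoise, and is the smaller of those in its own colour.

How it is judged:
On the way:
1. the carton stands upright at the edge of the glass (angle between carton's own z axis and vertical below 0.12 rad and horizontal distance between foot and scanner below 0.095 m), for 0.2 s.
At the end, for the whole second after the job is handed in: the carton lies flat and still on its barcode face (within 0.1 rad), the middle of the barcode label no more than 35 mm from the glass centre along either side of the glass, so that the label is over the glass; the box, the tub and the coin tray are within 15 mm of where they stood (angle between carton's own x axis and vertical above 3.04 rad and height (world z) of barcode below 0.006 m and x of barcode in the frame of scanner between -0.035 and 0.035 m and y of barcode in the frame of scanner between -0.035 and 0.035 m and linear speed of carton below 0.01 m/s and distance of each of teabox, wipes, cointray from where it was at the start of the episode below 0.015 m); the robot touches nothing.
It fails at once if the carton comes to lie anywhere but with its barcode down on the glass (angle between carton's own z axis and vertical above 1.4 rad and (angle between carton's own x axis and vertical below 2.7 rad or x of barcode in the frame of scanner above 0.035 m or x of barcode in the frame of scanner below -0.035 m or y of barcode in the frame of scanner above 0.035 m or y of barcode in the frame of scanner below -0.035 m)).
It fails at once if the carton is lifted: the edge it tips over leaves the counter by more than 20 mm (height (world z) of foot above 0.02 m).
It fails at once if the carton is gripped or pushed roughly (over 15 N) (contact force between the fingers and carton above 15 N).
It fails at once if the carton is tipped by a push below its middle (angle between carton's own z axis and vertical between 0.15 and 0.6 rad and contact force between the fingers and carton above 0.3 N and height (world z) of the grasp point below 0.055 m).
It fails at once if another thing is moved or knocked over (distance of any of teabox, wipes, cointray from where it was at the start of the episode above 0.015 m or angle between any of teabox, wipes's own z axis and vertical above 0.3 rad).
It also fails if it takes over 48 s, if anything falls off the work surface, if the arm or the gripper's body presses on something with over 40 N, if the wrist force passes 120 N, or if a joint passes its speed limit or range.

## Robot

A 7-joint arm with a two-finger parallel gripper is mounted at the origin on the work surface. World frame = base frame: x ahead of the robot, y to its left, z up, the work surface at z = 0. Lengths are in m, angles in rad, forces in N, time in s.
With the tool pointing down it reaches from about 0.425 to 1.025 m from the base axis. Payload 3.6 kg.
Tool frame: the origin (TCP) lies between the finger pads; the fingertips stand 8 mm ahead of it and the grasp point (between the pads) lies 11 mm behind it; z points along the fingers, y is the line along which they close (so a half turn about z gives the same grasp; the last joint's range is limited). The gripper opens to 85 mm and grips with 20 to 120 N. Pads are 22 mm wide; open, the fingers measure 114 mm over their backs; the gripper's body (76 mm by 85 mm) begins 54 mm behind the grasp point. The pads swing forward as they close: fully open they stand 13 mm farther back than shut.
Start: joints at [1.036, 0.591, 0.048, 1.609, -0.033, 0.943, -0.034], TCP at [0.309, -0.656, 0.239] pointing down, gripper open.
Joint ranges: [-2.69, 2.69], [-0.47, 2.24], [-1.27, 1.36], [0.19, 2.51], [-1.53, 4.68], [0.08, 2.07], [-3.09, 3.09]. Speed limits (rad/s): [2.57, 2.57, 3.14, 3.14, 3.14, 3.14, 3.14].

## Interface

Orientations are given as a unit quaternion [w, x, y, z].
In Python, from bench import state, grab_frame, job_done gives the robot as it stands. The module is installed in compiled form; this text tells all that it offers.
- The arm moves only by the tool play_rows, never from a script. Its argument "increments" is text: rows parted by semicolons, each of 7 numbers parted by spaces: the shift along the tool's x, y, z in mm, then the turn, a rotation vector about the tool's x, y, z in rad, then the opening, from 0 (shut) to 1 (fully open). In form: tx ty tz ax ay az jaw; .... A call has 1 to 12 rows; each row shifts and turns the commanded pose from where the row before left it, along the tool's axes as they then stand; what a row does not reach is not made up. A row lasts 1/12 s, in which the tool goes at most 41.7 mm and 7.16 degrees, less where a joint would pass 70% of its speed; a pose out of reach is approached as far as the arm can. A call is refused whole if a number of a shift passes 41.7 or a number of a turn 0.125, either way. A call with a gripper value outside its range is refused whole. The fingers move at their own pace and stop on an object; "force" is the grip in N (left out, the last holds). Time passes only in rows, so rows that do not move let the fingers close. It gives the time, the measured TCP pose, the force, the opening and the grip force at its end, in the units of the state.
- state(): the state, without advancing time (a new reading comes with each control period).
- grab_frame(name): name is "scene" or "top" or "wrist"; returns a dict with "pixels" (480x640x3 uint8, red, green, blue), "depth" (480x640 float32, m along the optical axis (not along the pixel's ray), 0 where there is no reading), "camera_matrix" (3x3 intrinsics, pixels), "pose" (4x4, takes a point from camera to world coordinates); the wrist camera has in their place "tool_from_camera" (4x4, takes a point from camera to tool coordinates, whose origin is the TCP and whose axes are the flange's). Camera axes: x right, y down, z forward; pixel columns grow to the right and rows downward; lengths in m; the calibration is good to about 2 mm. A picture is of the moment at which its call begins: read the wrist's pose just before it.
- job_done(): hands the job in; it is judged then, once.
The state is a dict: "clock": time; "joints": joint angles; "joint_vel": joint speeds; "tau": joint torques, N m; "tcp_pos": TCP position; "orientation": TCP orientation; "ft_force": force on the tool from outside, world axes, zero at the start; "torque": the same for the moment, N m; "gripper_width": finger opening in m; "grasp_force": force on a finger pad.
Only numpy, scipy, OpenCV 4.12 (cv2) and the standard library are available. Lean on these libraries where they do the work, as an engineer would, in place of code of your own. Each camera call takes 0.05 s, during which the arm holds its last target. There are 200 camera calls.

## Working session

There is one attempt and no reset: what is moved stays moved. The work goes in short steps, Python scripts to look and compute and a tool call to move; the robot and the scene stay as the last step left them, time stands still between calls to the robot, and variables do not carry over. Pictures are saved under pics/ and viewed, at most 10 in all, crops included, and the job is handed in when it is done.

Besides the shell and the picture viewer there is one more tool, called by a JSON object that holds its "api" and its "payload". play_rows: Moves the arm, as the interface text tells. Its arguments: {"type":"object","properties":{"increments":{"type":"string"},"force":{"type":"number"}},"required":["increments"]}

```bash
mkdir -p pics; python3 - <<'E'
from bench import state, grab_frame
import cv2,numpy as np
s=state();print({k:np.round(v,3) for k,v in s.items()})
ims=[]
for n in("scene","top"):
    f=grab_frame(n);np.savez(n+"0.npz",**f)
    cv2.imwrite(f"pics/{n}0.png",f["pixels"][:,:,::-1]);print(n,f["camera_matrix"].round(1).tolist(),f["pose"].round(3).tolist())
E
```

```text
{'clock': np.float64(0.0), 'joints': array([ 1.036,  0.592,  0.048,  1.61 , -0.033,  0.943, -0.034]), 'joint_vel': array([-0.   , -0.001, -0.   ,  0.   , -0.   ,  0.   ,  0.001]), 'tau': array([-0.0000e+00, -5.4869e+01,  1.5460e+00, -1.9813e+01,  9.0000e-03,
        9.0000e-03,  0.0000e+00]), 'tcp_pos': array([ 0.309, -0.655,  0.238]), 'orientation': array([-0.001,  0.976,  0.219, -0.   ]), 'ft_force': array([ 0.349, -0.053, -0.18 ]), 'torque': array([-0.014,  0.055,  0.004]), 'grasp_force': np.float64(0.0), 'gripper_width': np.float64(0.085)}
scene [[559.7, 0.0, 323.2], [0.0, 559.7, 227.8], [0.0, 0.0, 1.0]] [[-0.768, 0.539, -0.345, 0.923], [0.64, 0.655, -0.402, 0.41], [0.009, -0.53, -0.848, 0.871], [0.0, 0.0, 0.0, 1.0]]
top [[472.9, 0.0, 321.6], [0.0, 472.9, 235.4], [0.0, 0.0, 1.0]] [[-0.027, -0.997, 0.066, 0.548], [-0.999, 0.029, 0.025, 0.01], [-0.027, -0.065, -0.998, 0.963], [0.0, 0.0, 0.0, 1.0]]
```

View pics/top0.png

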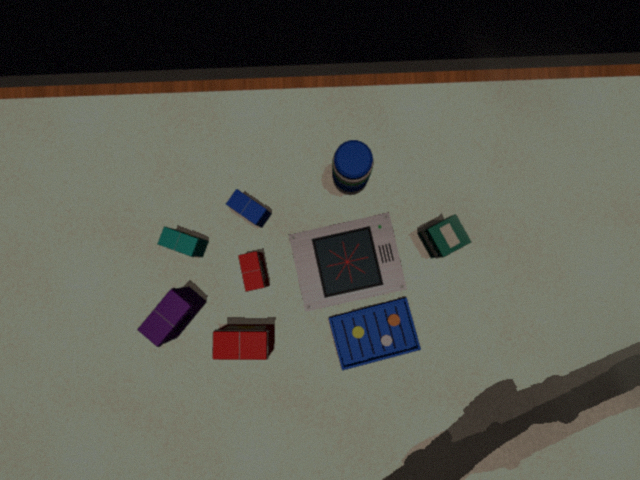

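View pics/scene0.png

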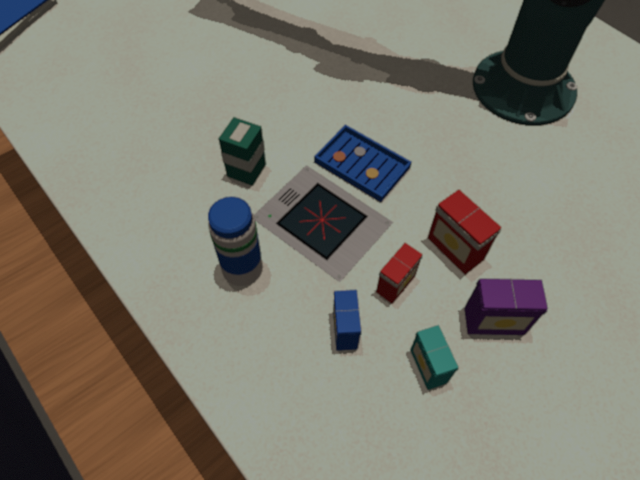

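Top view: the candidates are the small red carton (253,271), large red (241,343), purple (172,316), turquoise (183,242) and blue (249,208). I choose the small red one at (253,271), scene (399,272). The scanner glass is at (347,262), the tray at (375,333), the tub at (352,165) and the teabox at (445,236).

```bash
cat >h.py <<'E'
import cv2,numpy as np
def cast(f,uv,z,pose=None):
    P=f["pose"] if pose is None else pose
    uv=np.atleast_2d(uv).astype(float);d=np.c_[uv,np.ones(len(uv))]@np.linalg.inv(f["camera_matrix"]).T@P[:3,:3].T
    return P[:3,3]+d*((z-P[2,3])/d[:,2])[:,None]
def pts(f,pose=None):
    P=f["pose"] if pose is None else pose
    v,u=np.mgrid[:480,:640];d=np.stack([u,v,u*0+1],-1)@np.linalg.inv(f["camera_matrix"]).T
    return (d*f["depth"][...,None])@P[:3,:3].T+P[:3,3]
def rect(p):
    return cv2.minAreaRect((p[:,:2]*1000).astype(np.float32))
E
python3 - <<'E'
from h import *
f=dict(np.load("top0.npz"));im=f["pixels"];hsv=cv2.cvtColor(im,cv2.COLOR_RGB2HSV);P=pts(f)
print("counter z",np.median(P[300:400,20:100,2]))
# glass
g=(hsv[...,2]<90).astype(np.uint8);roi=np.zeros_like(g);roi[220:305,300:392]=1
c=max(cv2.findContours(g*roi,cv2.RETR_EXTERNAL,cv2.CHAIN_APPROX_NONE)[0],key=cv2.contourArea)
w=cast(f,c[:,0,:],0);print("glass",rect(w))
red=((hsv[...,1]>120)&((hsv[...,0]<12)|(hsv[...,0]>168))&(P[...,2]>.02)).astype(np.uint8);red[:120]=0
n,l,st,ce=cv2.connectedComponentsWithStats(red)
for i in range(1,n):
    if st[i,4]>60:
        q=P[l==i];t=q[q[:,2]>.97*np.percentile(q[:,2],95)]
        print("red",ce[i].round(),st[i,4],"top z",np.percentile(q[:,2],95).round(4),rect(t),t.mean(0).round(3))
for n,(a,b) in dict(teabox=(450,235),wipes=(352,158),tray=(375,333),blue=(245,203)).items(): print(n,P[b,a].round(3))
cr=cv2.resize(im[190:380,130:420,::-1],None,fx=2.7,fy=2.7,interpolation=2);cv2.imwrite("pics/crop0.png",cr)
E
```

```text
counter z 0.0005681074158769284
glass ((556.763916015625, -15.813392639160156), (123.42475891113281, 123.33062744140625), 11.020345687866211)
red [252. 270.] 804 top z 0.0832 ((556.4175415039062, 98.9874267578125), (68.80199432373047, 171.70289611816406), 11.049214363098145) [0.542 0.163 0.094]
red [242. 344.] 1682 top z 0.1146 ((449.00341796875, 110.28977966308594), (85.18515014648438, 268.31878662109375), 26.82191276550293) [0.413 0.182 0.118]
teabox [ 0.598 -0.198  0.114]
wipes [ 0.728 -0.025  0.176]
tray [ 0.413 -0.067  0.008]
blue [0.671 0.175 0.081]
```

View pics/crop0.png

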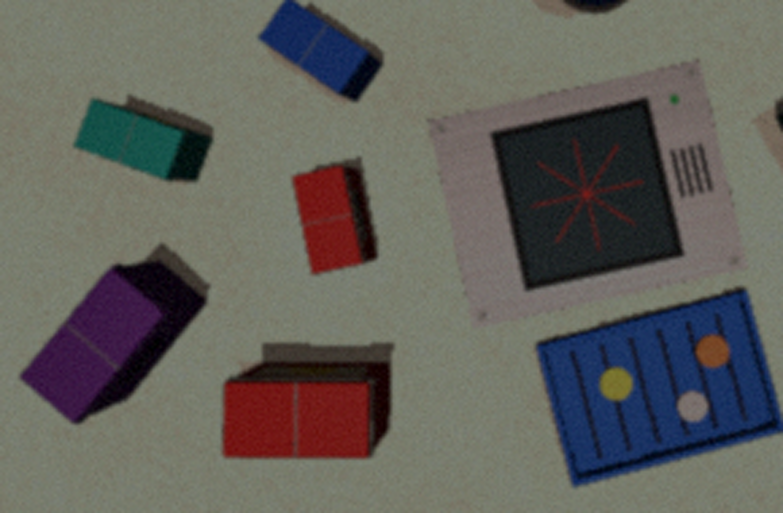

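The crop confirms the choice. The smaller red carton's top is at crop (330,220), with its dark side toward the glass. The larger red box is at (297,418) and the glass centre at (587,194).

```bash
python3 - <<'E'
from h import *
f=dict(np.load("top0.npz"));im=f["pixels"];hsv=cv2.cvtColor(im,cv2.COLOR_RGB2HSV);P=pts(f)
r=((hsv[...,1]>120)&((hsv[...,0]<12)|(hsv[...,0]>168))).astype(np.uint8)
roi=np.zeros_like(r);roi[245:298,232:275]=1
print("V hist",np.histogram(hsv[...,2][(r*roi)>0],10))
# top-face: bright; pale line closed
m=((hsv[...,2]>110)&(r>0)).astype(np.uint8)*roi;m=cv2.morphologyEx(m,cv2.MORPH_CLOSE,np.ones((3,3),np.uint8))
c=max(cv2.findContours(m,cv2.RETR_EXTERNAL,cv2.CHAIN_APPROX_NONE)[0],key=cv2.contourArea)
w=cast(f,c[:,0,:],.08);R=rect(w);print(R)
print("median z",np.median(P[m>0][:,2]))
bz=((hsv[...,2]<60)).astype(np.uint8)
# red cross centre
rr=(r>0)&(np.indices(r.shape)[0]>235)&(np.indices(r.shape)[0]<290)&(np.indices(r.shape)[1]>320)&(np.indices(r.shape)[1]<375)
v,u=np.nonzero(rr);print("cross",cast(f,[[u.mean(),v.mean()]],0))
# bezel
print("bezel corners",cast(f,[[290.5,235.5],[388,213.5],[405,288],[308.5,308.5]],0).round(4).tolist())
# tall neighbours extents: large red
for nm,(x0,x1,y0,y1) in dict(bigred=(205,280,315,365),blue=(220,275,185,230)).items():
    q=P[y0:y1,x0:x1].reshape(-1,3);q=q[(q[:,2]>.06)&(q[:,2]<.13)];print(nm,np.percentile(q,[3,97],axis=0).round(3).tolist())
E
```

```text
V hist (array([ 16,  75,  25,   7,  17,  16,  10,  11, 131, 535]), array([  8. ,  19.6,  31.2,  42.8,  54.4,  66. ,  77.6,  89.2, 100.8,
       112.4, 124. ]))
((542.825439453125, 167.31185913085938), (67.74476623535156, 33.056819915771484), 10.447854042053223)
median z 0.08087667531383252
cross [[ 0.55829168 -0.01694225  0.        ]]
bezel corners [[0.6127, 0.0976, 0.0], [0.6519, -0.1027, 0.0], [0.4999, -0.1313, 0.0], [0.4637, 0.0645, 0.0]]
bigred [[0.388, 0.135, 0.071], [0.437, 0.229, 0.115]]
blue [[0.637, 0.141, 0.074], [0.691, 0.204, 0.084]]
```

```bash
cat >>h.py <<'E'
from scipy.spatial.transform import Rotation as R
C=np.array([.5575,-.0165,0]);p=np.array([.1917,-.9815,0]);sy=np.array([.9815,.1917,0])
def S(w): w=np.atleast_2d(w)-C; return np.c_[w@p,w@sy,w[:,2]]
def W(s): return C+p*s[0]+sy*s[1]+np.array([0,0,s[2]])
def rot(s): q=s["orientation"];return R.from_quat([q[1],q[2],q[3],q[0]])
def goal(th): # tool -x along push, tipped so fingertips lead
    z=np.array([0,0,-1.]);return R.from_matrix(np.c_[-p,np.cross(z,-p),z])*R.from_rotvec([0,-th,0])
def delta(s,pos,th=None):
    r=rot(s);print("shift mm (tool)",(r.inv().apply(pos-s["tcp_pos"])*1000).round(1), "turn",(r.inv()*goal(th)).as_rotvec().round(3) if th is not None else "", "tcp in scanner mm",(S(s["tcp_pos"])*1000).round(1))
E
python3 - <<'E'
from h import *
f=dict(np.load("top0.npz"));P=pts(f)
print("carton S",S([.5428,.1673,0])*1000, "yaw rel", 11.05-10.45)
for nm,(x0,x1,y0,y1) in dict(bigred=(205,280,315,365),blue=(220,275,185,230),turq=(150,212,220,262),purple=(130,212,280,350)).items():
    q=P[y0:y1,x0:x1].reshape(-1,3);q=q[(q[:,2]>.03)&(q[:,2]<.13)];print(nm,(np.percentile(S(q),[3,97],axis=0)*1000).round().tolist(),(np.percentile(q,[3,97],axis=0)*1000).round().tolist())
from bench import state
s=state();delta(s,np.array([.58,-.2,.24]),0);delta(s,W([-.25,.021,.15]),0)
E
```

```text
carton S [[-183.21769   20.80641    0.     ]] yaw rel 0.6000000000000014
bigred [[-268.0, -133.0, 45.0], [-175.0, -74.0, 115.0]] [[388.0, 135.0, 45.0], [438.0, 229.0, 115.0]]
blue [[-195.0, 109.0, 45.0], [-135.0, 171.0, 84.0]] [[635.0, 140.0, 45.0], [691.0, 204.0, 84.0]]
turq [[-336.0, 77.0, 39.0], [-270.0, 132.0, 83.0]] [[578.0, 268.0, 39.0], [626.0, 335.0, 83.0]]
purple [[-387.0, -69.0, 38.0], [-300.0, 14.0, 113.0]] [[420.0, 275.0, 38.0], [510.0, 356.0, 113.0]]
shift mm (tool) [ 439.2 -295.9   -1.2] turn [-2.000e-03 -1.000e-03 -1.323e+00] tcp in scanner mm [[ 579.1 -366.3  238.3]]
shift mm (tool) [ 578.9 -708.5   89.6] turn [-2.000e-03 -1.000e-03 -1.323e+00] tcp in scanner mm [[ 579.1 -366.3  238.3]]
```

{"api": "play_rows", "payload": {"increments": "36 -7.5 0 0 0 -0.05 0.35;36 -7.5 0 0 0 -0.05 0.35;36 -7.5 0 0 0 -0.05 0.35;36 -7.5 0 0 0 -0.05 0.35;36 -7.5 0 0 0 -0.05 0.35;36 -7.5 0 0 0 -0.05 0.35;36 -7.5 0 0 0 -0.05 0.35;36 -7.5 0 0 0 -0.05 0.35;36 -7.5 0 0 0 -0.05 0.35;36 -7.5 0 0 0 -0.05 0.35;36 -7.5 0 0 0 -0.05 0.35;36 -7.5 0 0 0 -0.05 0.35"}}

```text
clock: 1.1
tcp_pos: [0.5729, -0.3078, 0.2389]
orientation: [-0.0, 0.867, 0.498, -0.0]
ft_force: [0.8, -0.0, 0.4]
gripper_width: 0.0297
grasp_force: 0.0
```

{"api": "play_rows", "payload": {"increments": "36 -7.5 0 0 0 -0.05 0.35;36 -7.5 0 0 0 -0.05 0.35;36 -7.5 0 0 0 -0.05 0.35;36 -7.5 0 0 0 -0.05 0.35;36 -7.5 0 0 0 -0.05 0.35;36 -7.5 0 0 0 -0.05 0.35;36 -7.5 0 0 0 -0.05 0.35;36 -7.5 0 0 0 -0.05 0.35;36 -7.5 0 0 0 -0.05 0.35;36 -7.5 0 0 0 -0.05 0.35;36 -7.5 0 0 0 -0.05 0.35;0 0 0 0 0 0 0.35"}}

```text
clock: 2.1
tcp_pos: [0.5997, 0.1, 0.2395]
orientation: [-0.003, 0.695, 0.719, 0.002]
ft_force: [-0.5, 1.3, -0.4]
gripper_width: 0.0297
grasp_force: 0.0
```

```bash
python3 - <<'E'
from h import *
from bench import state
s=state();print(s["joints"].round(3),s["gripper_width"],s["clock"]);delta(s,W([-.224,.025,.13]),.35)
E
```

```text
[ 0.007  0.461 -0.335  1.87   0.188  0.84  -0.387] 0.02971119479055272 2.1
shift mm (tool) [109.4 -56.7 110.3] turn [-0.028 -0.356 -0.157] tcp in scanner mm [[-106.2   63.7  239.5]]
```

{"api": "play_rows", "payload": {"increments": "27 -14 0 0 0 -0.04 0.35;27 -14 0 0 0 -0.04 0.35;27 -14 0 0 0 -0.04 0.35;27 -14 0 0 0 -0.04 0.35;0 0 20 0 -0.07 0 0.35;0 0 20 0 -0.07 0 0.35;0 0 10 0 -0.07 0 0.35;0 0 0 0 -0.07 0 0.35;0 0 0 0 -0.07 0 0.35;0 0 0 0 0 0 0.35;0 0 0 0 0 0 0.35"}}

```text
clock: 3.02
tcp_pos: [0.5376, 0.1903, 0.1888]
orientation: [0.133, 0.63, 0.757, -0.111]
ft_force: [0.1, 0.2, -0.2]
gripper_width: 0.03
grasp_force: 0.0
```

```bash
python3 - <<'E'
from h import *
from bench import state
s=state();print(s["joints"].round(3),s["clock"]);delta(s,W([-.224,.025,.11]),.35);delta(s,W([-.224,.025,.0145]),.35)
E
```

```text
[-0.447  0.521 -0.194  1.956  0.532  0.904 -0.822] 3.0167
shift mm (tool) [43.2  4.8 68.2] turn [-0.005 -0.001 -0.009] tcp in scanner mm [[-206.8   20.1  188.8]]
shift mm (tool) [ 75.8   4.9 157.9] turn [-0.005 -0.001 -0.009] tcp in scanner mm [[-206.8   20.1  188.8]]
```

{"api": "play_rows", "payload": {"increments": "14.4 1.7 22.7 0 0 0 0.35;14.4 1.7 22.7 0 0 0 0.35;14.4 1.7 22.7 0 0 0 0.35;6.5 0 18 0 0 0 0.35;6.5 0 18 0 0 0 0.35;6.5 0 18 0 0 0 0.35;5 0 13 0 0 0 0.35;3 0 9 0 0 0 0.35;0 0 0 0 0 0 0.35;0 0 0 0 0 0 0.35"}}

```text
clock: 3.85
tcp_pos: [0.5404, 0.2062, 0.03]
orientation: [0.134, 0.631, 0.756, -0.112]
ft_force: [0.8, -0.2, 0.2]
gripper_width: 0.0297
grasp_force: 0.0
```

```bash
python3 - <<'E'
from h import *
from bench import state,grab_frame
s=state();print(s["clock"]);delta(s,W([-.224,.025,.0145]),.35)
f=grab_frame("scene");cv2.imwrite("pics/s1.png",cv2.resize(f["pixels"][170:380,280:560,::-1],None,fx=2.5,fy=2.5))
E
```

```text
3.85
shift mm (tool) [ 7.3 -0.9 13.8] turn [-0.005  0.    -0.013] tcp in scanner mm [[-221.8   25.9   30. ]]
```

View pics/s1.png

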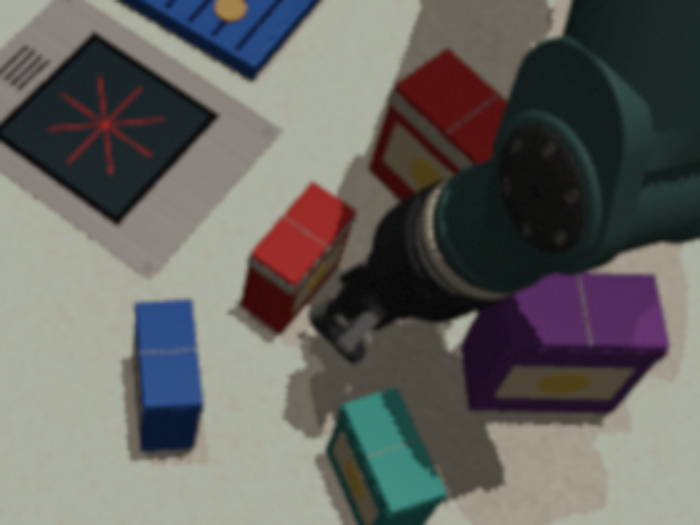

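Crop: the finger tips at (345,325) sit just behind the carton's back, which shows the yellow disc. Blue, turquoise and purple are clear. I lower the tool and start the slow push.

{"api": "play_rows", "payload": {"increments": "3.7 -0.4 6.9 0 0 -0.006 0.35;3.6 -0.5 6.9 0 0 -0.006 0.35;0 0 0 0 0 0 0.35;-2.8 0 1.03 0 0 0 0.35;-2.8 0 1.03 0 0 0 0.35;-2.8 0 1.03 0 0 0 0.35;-2.8 -0.3 1.03 0 0 0 0.35;-2.8 -0.3 1.03 0 0 0 0.35;-2.8 -0.3 1.03 0 0 0 0.35;-2.8 -0.3 1.03 0 0 0 0.35;-2.8 -0.3 1.03 0 0 0 0.35;-2.8 -0.3 1.03 0 0 0 0.35"}}

```text
clock: 4.9
tcp_pos: [0.5424, 0.1824, 0.0145]
orientation: [0.133, 0.626, 0.76, -0.112]
ft_force: [-0.4, 2.1, 1.8]
gripper_width: 0.0303
grasp_force: 0.9
```

```bash
cat >>h.py <<'E'
def look(f,name=None):
    im=f["pixels"];hsv=cv2.cvtColor(im,cv2.COLOR_RGB2HSV);P=pts(f)
    s=S(P.reshape(-1,3)).reshape(P.shape)
    m=((hsv[...,1]>120)&((hsv[...,0]<12)|(hsv[...,0]>168))&(hsv[...,2]>100)&(s[...,0]<.02)&(s[...,0]>-.26)&(abs(s[...,1])<.072)&(s[...,2]>.03)).astype(np.uint8)
    m=cv2.morphologyEx(m,cv2.MORPH_CLOSE,np.ones((3,3),np.uint8))
    c=max(cv2.findContours(m,cv2.RETR_EXTERNAL,cv2.CHAIN_APPROX_NONE)[0],key=cv2.contourArea)
    r=rect(S(cast(f,c[:,0,:],.08)));print("top face in S mm: centre",np.round(r[0],1),"size",np.round(r[1],1),"ang",round(r[2],1),"z",np.median(P[m>0][:,2]).round(4))
E
python3 - <<'E'
from h import *
from bench import state,grab_frame
s=state();print(s["clock"]);delta(s,W([-.113,.013,.0145]),.35)
look(grab_frame("top"))
E
```

```text
4.9
shift mm (tool) [-79.9 -10.2  29.1] turn [-0.004 -0.001  0.   ] tcp in scanner mm [[-198.1   23.3   14.5]]
top face in S mm: centre [-168.5   19.4] size [35.  69.1] ang 0.3 z 0.081
```

{"api": "play_rows", "payload": {"increments": "-2.8 -0.33 1.03 0 0 0 0.35;-2.8 -0.33 1.03 0 0 0 0.35;-2.8 -0.33 1.03 0 0 0 0.35;-2.8 -0.33 1.03 0 0 0 0.35;-2.8 -0.33 1.03 0 0 0 0.35;-2.8 -0.33 1.03 0 0 0 0.35;-2.8 -0.33 1.03 0 0 0 0.35;-2.8 -0.33 1.03 0 0 0 0.35;-2.8 -0.33 1.03 0 0 0 0.35;-2.8 -0.33 1.03 0 0 0 0.35;-2.8 -0.33 1.03 0 0 0 0.35;-2.8 -0.33 1.03 0 0 0 0.35"}}

```text
clock: 5.95
tcp_pos: [0.5451, 0.1458, 0.0142]
orientation: [0.133, 0.626, 0.76, -0.112]
ft_force: [-0.5, 1.0, 1.8]
gripper_width: 0.0301
grasp_force: 0.9
```

{"api": "play_rows", "payload": {"increments": "-2.8 -0.33 1.03 0 0 0 0.35;-2.8 -0.33 1.03 0 0 0 0.35;-2.8 -0.33 1.03 0 0 0 0.35;-2.8 -0.33 1.03 0 0 0 0.35;-2.8 -0.33 1.03 0 0 0 0.35;-2.8 -0.33 1.03 0 0 0 0.35;-2.8 -0.33 1.03 0 0 0 0.35;-2.8 -0.33 1.03 0 0 0 0.35;-2.8 -0.33 1.03 0 0 0 0.35;-2.8 -0.33 1.03 0 0 0 0.35;-2.8 -0.33 1.03 0 0 0 0.35;-2.8 -0.33 1.03 0 0 0 0.35"}}

```text
clock: 6.95
tcp_pos: [0.548, 0.1099, 0.0142]
orientation: [0.133, 0.626, 0.76, -0.112]
ft_force: [-0.3, 2.3, 1.1]
gripper_width: 0.0298
grasp_force: 0.9
```

```bash
python3 - <<'E'
from h import *
from bench import state,grab_frame
s=state();print(s["clock"]);delta(s,W([-.100,.013,.0145]),.35)
look(grab_frame("top"))
E
```

```text
6.95
shift mm (tool) [-24.4  -1.9   8.6] turn [-0.004 -0.    -0.   ] tcp in scanner mm [[-125.9   14.9   14.2]]
top face in S mm: centre [-96.4  11.3] size [35.3 69.2] ang 0.2 z 0.0809
```

{"api": "play_rows", "payload": {"increments": "-2.8 -0.33 1.03 0 0 0 0.35;-2.8 -0.33 1.03 0 0 0 0.35;-2.8 -0.33 1.03 0 0 0 0.35;-2.8 -0.33 1.03 0 0 0 0.35;-2.8 -0.33 1.03 0 0 0 0.35;-2.8 -0.33 1.03 0 0 0 0.35;-2.8 -0.33 1.03 0 0 0 0.35;-2.8 -0.33 1.03 0 0 0 0.35;-2.8 -0.33 1.03 0 0 0 0.35;0 0 0 0 0 0 0.35;0 0 0 0 0 0 0.35"}}

```text
clock: 7.92
tcp_pos: [0.55, 0.0823, 0.0141]
orientation: [0.133, 0.627, 0.759, -0.113]
ft_force: [-0.9, -0.3, -0.2]
gripper_width: 0.03
grasp_force: 0.0
```

{"api": "play_rows", "payload": {"increments": "6 0 -2 0 0 0 0.35;6 0 -2 0 0 0 0.35;-5 0 -14 0 0 0 0.35;-7 0 -19 0 0 0 0.35;-7 0 -19 0 0 0 0.35;-2 0 -6 0 0 0 0.35;0 0 0 0 0 0 0.35;0 0 0 0 0 0 0.35"}}

```text
clock: 8.58
tcp_pos: [0.5479, 0.0965, 0.0753]
orientation: [0.133, 0.626, 0.76, -0.112]
ft_force: [0.1, 0.0, 0.1]
gripper_width: 0.03
grasp_force: 0.0
```

```bash
python3 - <<'E'
from h import *
from bench import state,grab_frame
s=state();print(s["clock"]);delta(s,W([-.105,.009,.073]),.35)
f=grab_frame("top");look(f)
g=grab_frame("scene");a=cv2.resize(f["pixels"][190:330,200:400],(400,280));b=cv2.resize(g["pixels"][140:330,230:500],(398,280))
cv2.imwrite("pics/t2.png",np.hstack([a,b])[:,:,::-1])
E
```

```text
8.5833
shift mm (tool) [-6.5 -3.3  4.8] turn [-0.004 -0.001  0.   ] tcp in scanner mm [[-112.8   12.3   75.3]]
top face in S mm: centre [-68.2   8. ] size [35.4 68.8] ang 0.1 z 0.081
```

View pics/t2.png

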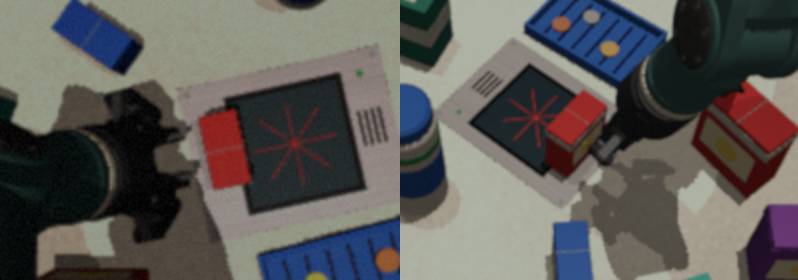

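The picture shows the carton upright at the glass edge: left half at (225,148), with its foot about 50 mm short of the glass centre. The fingers are behind it, raised and clear. Next comes the push high on its back.

{"api": "play_rows", "payload": {"increments": "1.7 -1.5 4.7 0 0 0 0.35;-2.35 -1 0.86 0 0 0 0.35;-2.35 -1 0.86 0 0 0 0.35;-2.35 0 0.86 0 0 0 0.35;-2.35 0 0.86 0 0 0 0.35;-2.35 0 0.86 0 0 0 0.35;-2.35 0 0.86 0 0 0 0.35;-2.35 0 0.86 0 0 0 0.35;-2.35 0 0.86 0 0 0 0.35;-2.35 0 0.86 0 0 0 0.35;-2.35 0 0.86 0 0 0 0.35;0 0 0 0 0 0 0.35"}}

```text
clock: 9.68
tcp_pos: [0.5494, 0.0698, 0.0705]
orientation: [0.133, 0.627, 0.76, -0.113]
ft_force: [0.3, -0.5, 0.4]
gripper_width: 0.0301
grasp_force: 0.1
```

```bash
python3 - <<'E'
from h import *
from bench import state,grab_frame
s=state();delta(s,W([-.065,.009,.070]),.35)
f=grab_frame("top");look(f)
g=grab_frame("scene");a=cv2.resize(f["pixels"][190:330,200:400],(400,280));b=cv2.resize(g["pixels"][140:330,230:500],(398,280))
cv2.imwrite("pics/t3.png",np.hstack([a,b])[:,:,::-1])
E
```

```text
shift mm (tool) [-19.8   0.5   7.8] turn [-0.005  0.001 -0.001] tcp in scanner mm [[-86.3   8.6  70.5]]
top face in S mm: centre [-54.4   7.7] size [68.7 34.3] ang 89.8 z 0.0831
```

View pics/t3.png

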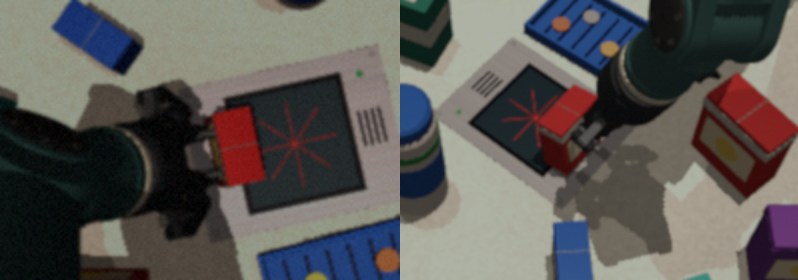

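The carton is leaning: its top moved 14 mm forward and 2 mm up, and the picture shows the foot in place. I keep pushing.

{"api": "play_rows", "payload": {"increments": "-2.35 0 0.86 0 0 0 0.35;-2.35 0 0.86 0 0 0 0.35;-2.35 0 0.86 0 0 0 0.35;-2.35 0 0.86 0 0 0 0.35;-2.35 0 0.86 0 0 0 0.35;-2.35 0 0.86 0 0 0 0.35;-2.35 0 0.86 0 0 0 0.35;-2.35 0 0.86 0 0 0 0.35;0 0 0 0 0 0 0.35;0 0 0 0 0 0 0.35;0 0 0 0 0 0 0.35"}}

```text
clock: 10.7
tcp_pos: [0.5531, 0.0512, 0.0704]
orientation: [0.133, 0.626, 0.76, -0.112]
ft_force: [0.3, -0.3, 0.8]
gripper_width: 0.0298
grasp_force: 0.0
```

```bash
python3 - <<'E'
from h import *
from bench import state,grab_frame
s=state();delta(s,W([-.110,.009,.120]),.35)
f=grab_frame("top")
g=grab_frame("scene");a=cv2.resize(f["pixels"][190:330,200:400],(400,280));b=cv2.resize(g["pixels"][140:330,230:500],(398,280))
cv2.imwrite("pics/t4.png",np.hstack([a,b])[:,:,::-1])
E
```

```text
shift mm (tool) [ 23.2   0.1 -61.3] turn [-0.004 -0.     0.   ] tcp in scanner mm [[-67.2   8.7  70.4]]
```

View pics/t4.png

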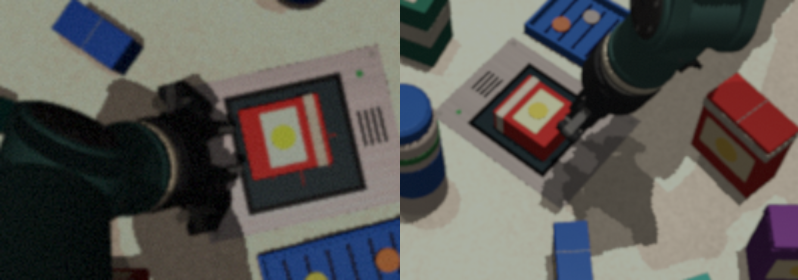

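It has fallen with its back up: the cream panel and yellow disc are at (285,138) on the glass. I retreat and check.

{"api": "play_rows", "payload": {"increments": "8 0 -20 0 0 0 0.35;8 0 -20 0 0 0 0.35;15 0 -30 0 0 0 0.35;15 0 -30 0 0 0 0.35;15 0 -30 0 0 0 0.35;0 0 0 0 0 0 0.35;0 0 0 0 0 0 0.35;0 0 0 0 0 0 0.35;0 0 0 0 0 0 0.35;0 0 0 0 0 0 0.35;0 0 0 0 0 0 0.35"}}

```text
clock: 11.72
tcp_pos: [0.5338, 0.1496, 0.1707]
orientation: [0.133, 0.627, 0.759, -0.114]
ft_force: [0.0, 0.9, 1.2]
gripper_width: 0.0298
grasp_force: 0.0
```

```bash
python3 - <<'E'
from h import *
from bench import state,grab_frame
f=grab_frame("top");P=pts(f);s=S(P.reshape(-1,3)).reshape(P.shape)
m=(abs(s[...,0])<.09)&(abs(s[...,1])<.08)&(P[...,2]>.028)&(P[...,2]<.045)
q=s[m];r=rect(q);print("box S",np.round(r[0],1),np.round(r[1],1),round(r[2],1),"z",np.median(q[:,2]).round(4))
A=np.c_[q[:,:2],np.ones(len(q))];print("plane slope",np.linalg.lstsq(A,q[:,2],rcond=None)[0].round(3))
f0=dict(np.load("top0.npz"));P0=pts(f0)
for n,(a,b) in dict(teabox=(450,235),wipes=(352,158),tray=(375,333)).items():
    d=np.abs(f["pixels"][b-25:b+25,a-25:a+25].astype(int)-f0["pixels"][b-25:b+25,a-25:a+25]).mean();print(n,"mean px diff",d.round(1))
cv2.imwrite("pics/t5.png",f["pixels"][120:400,180:500,::-1])
E
```

```text
box S [-9.3  7.7] [70. 80.] 89.9 z 0.0372
plane slope [ 0.005 -0.001  0.037]
teabox mean px diff 15.9
wipes mean px diff 14.9
tray mean px diff 12.5
```

View pics/t5.png

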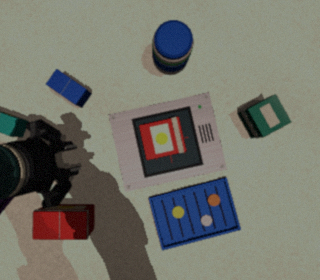

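The carton lies flat on the glass at crop (161,139), with the barcode about (-3, 8) mm from the glass centre. The tub, box and tray stand where they were, and the arm is clear.

```bash
python3 -c "
from bench import job_done;print(job_done())"
```

```text
the job is handed in; nothing more can be done
None
```

The job is handed in: the small red carton was pushed standing to the glass edge, then tipped flat onto its barcode face, label about 3 mm (x) and 8 mm (y) from the glass centre; box, tub and tray look unmoved in the last picture, though the hand-in call gave no verdict.

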